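# Set the well-plate pointer and hold it out at its length mark

### The arm

A 7-joint arm with a two-finger parallel gripper is mounted at the origin on a cart in front of the work surface, level with it; the furniture and walls round the work are solid. World frame = base frame: x ahead of the robot, y to its left, z up, the work surface at z = 0. Lengths are in m, angles in rad, forces in N, time in s.
With the tool pointing down it reaches from about 0.4 to 0.925 m from the base axis. Payload 5.6 kg.
Tool frame: the origin (TCP) lies between the finger pads; the fingertips stand 17 mm ahead of it and the grasp point (between the pads) lies 2 mm behind it; z points along the fingers, y is the direction in which the jaws open and shut (so a half turn about z gives the same grasp; the last joint's range is limited). The gripper opens to 85 mm and grips with 20 to 120 N. Pads are 22 mm wide; open, the fingers measure 114 mm over their backs; the gripper's body (76 mm by 85 mm) begins 54 mm behind the grasp point. The pads swing forward as they close: fully open they stand 13 mm farther back than shut.
Start: joints at [-1.274, 0.468, -0.012, 1.603, 0.006, 1.071, -0.056], TCP at [0.217, 0.613, 0.248] pointing down, gripper open.
Joint ranges: [-2.53, 2.53], [-0.31, 2.02], [-1.57, 1.55], [0.28, 2.44], [-1.29, 4.43], [0.15, 1.84], [-2.92, 2.92]. Speed limits (rad/s): [2.57, 2.57, 3.14, 3.14, 3.14, 3.14, 3.14].

### API

Orientations are given as a 3x3 rotation matrix whose columns are the frame's x, y, z axes.
In Python, from plant import observe, grab_frame, job_done gives the robot as it stands.
- The arm moves only by the shell command python3 -m pendant 'ROWS' [OPENING] [FORCE]. ROWS is JSON, a list of rows, each a list of 6 numbers: the shift along the world's x, y, z in units of 0.1 m (1.0 is 0.1 m), then the turn, a rotation vector about the world's x, y, z in units of pi/2 rad (1.0 is pi/2 rad). In form: [[dx, dy, dz, ax, ay, az], ...]. A call has 1 to 10 rows; each row is the pose to reach, as a shift and turn from the pose commanded when the call began; what a row does not reach only later rows make up. A row lasts 1/8 s, in which the tool goes at most 62.5 mm and 10.7 degrees, less where a joint would pass 70% of its speed; a pose out of reach is approached as far as the arm can. A call with a number of a shift or a turn outside -1 to 1 is refused whole. A call with a gripper value outside its range is refused whole. OPENING is the gripper's target within -1 to 1 (fully open at 1, half-way at 0, shut at -1), set as the call begins (- or left out, the last holds). The fingers move at their own pace and stop on an object; FORCE is the grip in N (left out, the last holds). Time passes only in rows, so rows that repeat a pose let the fingers close. It gives the time, the measured TCP pose, the force and the opening at its end, in the units of the state.
- observe(): the state, without advancing time (a new reading comes with each control period).
- grab_frame(name): name is "scene" or "top" or "wrist"; returns a dict with "pixels" (420x560x3 uint8, red, green, blue), "fx", "fy", "cx", "cy" (pixels), "rvec" (rotation vector, rad) and "tvec" (3), from world to camera coordinates, as OpenCV has them; the wrist camera has in their place "tool_from_camera" (4x4, takes a point from camera to tool coordinates, whose origin is the TCP and whose axes are the flange's). Camera axes: x right, y down, z forward; pixel columns grow to the right and rows downward; lengths in m; the calibration is good to about 2 mm. The wrist camera is an equidistant fisheye: a pixel r from the principal point sees the ray r / f radians off the axis. A picture is of the moment at which its call begins: read the wrist's pose just before it. There is no depth.
- job_done(): hands the job in, once; it reports no verdict.
The state is a dict: "t": time; "joints": joint angles; "joint_velocities": joint speeds; "effort": joint torques, N m; "tcp_pos": TCP position; "orientation": TCP orientation; "ft_force": force on the tool from outside, world axes, zero at the start; "moment": the same for the moment, N m; "grip_width": finger opening in m.
Only numpy, scipy, OpenCV 4.12 (cv2) and the standard library are available. Lean on these libraries where they do the work, as an engineer would, in place of code of your own. Each camera call takes 0.05 s, during which the arm holds its last target. There are 200 camera calls.

### The job

Set the well-plate pointer for a reading: with the sprung pointer rod still drawn in, slide the carriage along its rail to the left until it rests against the tall end stop. Then, leaving the carriage there, take the rod by its upright knob and pull it out until its index blade stands over the length-mark clip on the side bar, and finish holding it there still: do not let go, or the spring draws it back. Leave the well plate in its nest and the tape roll and wash bottle where they stand.

Things in the scene. Friction and masses are not known exactly. Their poses are not given: they have to be found in the camera images.
- pointer_stand: Fixed stand: grey base board 250 x 260 x 8 mm, well plate in a nest on its near part, aluminium rail along its far part. Origin on the worktop under the rail's middle; z up, y along the rail (to the left), -x toward the robot over the plate; board x -200 to 50, y -130 to 130 mm. Tall dark end stop (68 mm high) at the rail's left (+y) end, near face y = 91; low cap at the right.
- carriage (a joint): Travel of the carriage along the rail toward the stand's +y (left), m: 0 at the right end, 0.12 resting against the tall end stop (hard stop). About 3 N of friction; it stays where it is left. The carriage is a grey block 62 mm (x) x 56 mm (y), top 70 mm above the worktop, with the rod's barrel through it.
- carriage_grip (a point): In the black upright fin on top of the carriage, which is 34 mm long along the stand's x, 12 mm thick along y, 70 to 106 mm above the worktop; this point is in the fin's middle, 96 mm above the worktop. Axes as the stand's. Grip it from above, fingers closing along the stand's y; nothing else stands as high near it.
- rod (a joint): How far the sprung pointer rod is pulled out of the carriage's barrel, along the stand's -x (toward the robot), m: 0 drawn in, 0.11 at the most. The spring draws it back with about 3 N at 0 and 1 N more for each 10 mm.
- rod_knob (a point): On the axis of the black upright round knob at the rod's near end, 18 mm thick (20 mm head), 64 to 104 mm above the worktop; this point is at 90 mm. Axes as the stand's. Rod drawn in, it is 84 mm from carriage_grip along the stand's -x. Grip it from above, fingers closing along the stand's y, tips more than 66 mm above the worktop to clear rod, barrel and blade.
- rod_index (a point): Underside of the rod's index blade, a thin steel strip 3 mm wide that sticks out sideways (stand's -y) from the rod's near end under the knob; this point is 55 mm from the knob's axis along -y, 53 mm above the worktop, over the side bar. Moves with the rod.
- clip_mark (a point): Middle of the top of the length-mark clip, a dark block 10 mm long (along the stand's x) with a thumbscrew, on the graduated aluminium side bar beside the rod; 50 mm above the worktop. Moves with the carriage. The rod is at its mark when rod_index is over this point (same x in the stand's frame); the blade passes 3 mm above it.
- clip (a joint): Where the clip is screwed fast on the side bar, m: the rod is at its mark when joint rod = 0.045 + this value (0 to 0.04). It is not to be moved.
- plate: White well plate 86 x 128 x 14 mm in the nest on the base board, top 22 mm above the worktop, loose, origin at the centre of its underside. To be left alone; the pointer's pin passes 7 mm above it.
- tape_roll: Bystander: roll of label tape lying flat, 100 mm across, 25 mm high, loose, left of the stand; origin at the centre of its underside.
- bottle: Bystander: small white wash bottle, 43 mm in diameter, 128 mm tall, loose, upright to the right of the stand; origin at the centre of its underside.

How it is judged:
By the outcome, as a careful person would: the job done as asked, in the order asked, and still so for the second after the job is handed in, while the arm keeps its last pose, push and grip.
It also fails if it takes over 48 s, if anything falls off the work surface, if the arm or the gripper's body presses on something with over 40 N, if the wrist force passes 120 N, or if a joint passes its speed limit or range.

## Working session

There is one attempt and no reset: what is moved stays moved. The work goes in short steps, Python scripts to look and compute and a shell command to move; the robot and the scene stay as the last step left them, time stands still between calls to the robot, and variables do not carry over. Pictures are saved under pics/ and viewed, about 8 in all and at most 12, crops included, and the job is handed in when it is done.

```bash
mkdir -p pics
cat > h.py <<'E'
import numpy as np,cv2
from plant import observe,grab_frame
def ray(f,u,v):
    R,_=cv2.Rodrigues(np.array(f["rvec"],float));t=np.array(f["tvec"],float)
    d=R.T@np.array([(u-f["cx"])/f["fx"],(v-f["cy"])/f["fy"],1.]);return -R.T@t,d
def onz(f,u,v,z):
    c,d=ray(f,u,v);return c+d*(z-c[2])/d[2]
def save(f,n): cv2.imwrite("pics/"+n,f["pixels"][:,:,::-1])
E
python3 - <<'E'
from h import *
import pickle
for n in("scene","top"):
    f=grab_frame(n);save(f,n+"0.png");pickle.dump(f,open(n+"0.pkl","wb"));c,_=ray(f,0,0);print(n,c,f["fx"])
o=observe();print(o["t"],o["orientation"],o["tcp_pos"],o["grip_width"])
E
```

```text
scene [-0.105414   -0.38322639  0.55246285] 457.2212059218302
top [ 0.48852529 -0.02347975  0.92496427] 443.06112684613095
0.1 [[-9.42792236e-01  3.33380496e-01 -4.95036927e-04]
 [ 3.33380860e-01  9.42790968e-01 -1.54686654e-03]
 [-4.89787919e-05 -1.62340960e-03 -9.99998681e-01]] [0.21651623 0.61236484 0.24741587] 0.08523523430723365
```

View pics/top0.png

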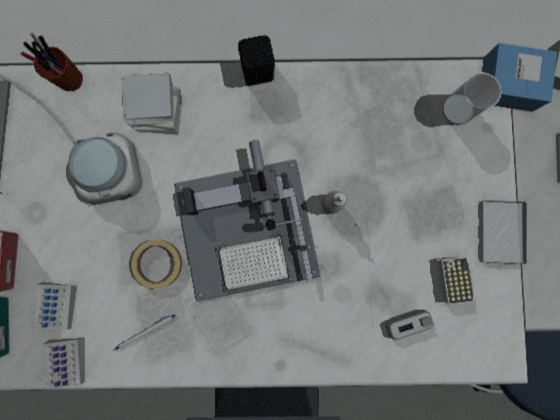

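View pics/scene0.png

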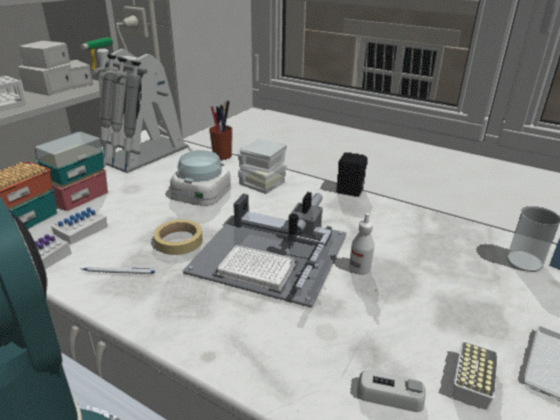

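The top view shows the stand at about (175–318, 160–300), slightly rotated, with the carriage near (262,185) and the bottle at (336,203). I'll enlarge this area next.

Run:
```python
from h import *
import pickle
f=pickle.load(open("top0.pkl","rb"));im=f["pixels"][135:305,165:365,::-1]
cv2.imwrite("pics/crop.png",np.clip(cv2.resize(im,None,fx=3.5,fy=3.5,interpolation=cv2.INTER_CUBIC).astype(float)*1.6,0,255).astype(np.uint8))
for n,u,v,z in [("c1",175,184,.008),("c2",297,160,.008),("c3",319,277,.008),("c4",197,300,.008)]: print(n,onz(f,u,v,z))
```

```text
c1 [0.63213647 0.17658105 0.008     ]
c2 [ 0.67973483 -0.07932194  0.008     ]
c3 [ 0.43575691 -0.12014478  0.008     ]
c4 [0.3922238  0.13006785 0.008     ]
```

View pics/crop.png

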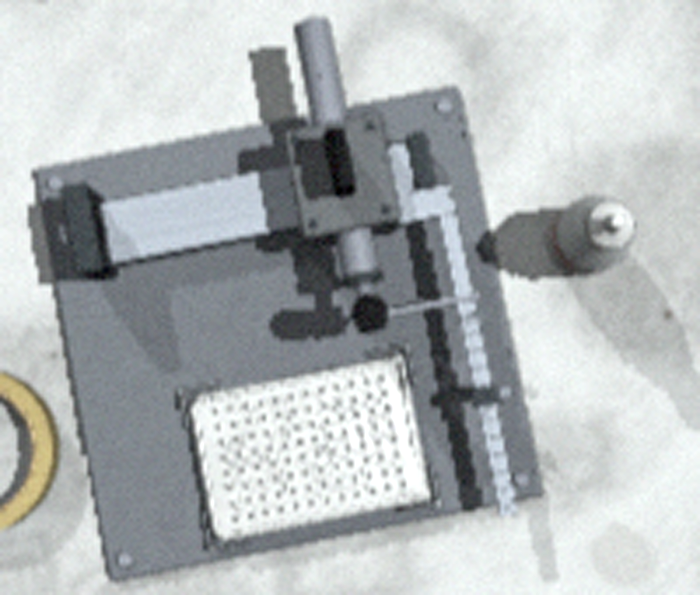

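```bash
cat >> h.py <<'E'
import pickle
def px(a,b): return 165+a/3.5,135+b/3.5
E
python3 - <<'E'
from h import *
f=pickle.load(open("top0.pkl","rb"))
C=[onz(f,*px(*p),.008)[:2] for p in [(35,168),(460,87),(540,493),(113,580)]]
S=np.array([[.05,.13],[.05,-.13],[-.2,-.13],[-.2,.13]])
A,_=cv2.estimateAffinePartial2D(S,np.array(C));yaw=np.arctan2(A[1,0],A[0,0]);print("scale",np.hypot(A[0,0],A[1,0]),"yaw deg",np.degrees(yaw),"org",A[:,2])
R=np.array([[np.cos(yaw),-np.sin(yaw)],[np.sin(yaw),np.cos(yaw)]])
o=R@S.mean(0);org=np.mean(C,0)-o;print(org);np.savez("st.npz",R=R,org=org)
for n,p,z in [("fin",(340,160),.106),("knob",(370,312),.104),("clip",(468,396),.05),("blade",(465,299),.053),("stopnear",(103,200),.068),("bottle",(612,222),.128)]:
    w=onz(f,*px(*p),z)[:2];print(n,w,"stand",R.T@(w-org))
o=observe();print("tcp yaw of y", np.degrees(np.arctan2(o["orientation"][1][1],o["orientation"][0][1])))
E
```

```text
scale 0.9874313226416972 yaw deg 10.460764613700913 org [0.60861457 0.04023746]
[0.60954156 0.04040862]
fin [ 0.62090346 -0.00758272] stand [ 0.00245965 -0.04925659]
knob [ 0.53959977 -0.02257628] stand [-0.08021499 -0.04923927]
clip [ 0.49495577 -0.07703792] stand [-0.13400516 -0.09469007]
blade [ 0.54943884 -0.07614223] stand [-0.080265   -0.10370133]
stopnear [0.60621686 0.12547209] stand [0.01217487 0.08425331]
bottle [ 0.58315498 -0.14832774] stand [-0.06021541 -0.18080866]
tcp yaw of y 70.52588648268717
```

```bash
P="python3 -m pendant"
$P '[[0.2,-0.3,0,0,0,0.11],[0.4,-0.6,0,0,0,0.22],[0.577,-0.886,0,0,0,0.333]]' 1 60
$P '[[0.2,-0.3,0,0,0,0],[0.4,-0.6,0,0,0,0],[0.577,-0.886,0,0,0,0]]'
$P '[[0.2,-0.3,0,0,0,0],[0.4,-0.6,0,0,0,0],[0.577,-0.886,0,0,0,0]]'
$P '[[0.2,-0.3,0,0,0,0],[0.4,-0.6,0,0,0,0],[0.577,-0.886,0,0,0,0]]'
$P '[[0.2,-0.3,0,0,0,0],[0.4,-0.6,0,0,0,0],[0.577,-0.886,0,0,0,0]]'
$P '[[0.2,-0.3,0,0,0,0],[0.4,-0.6,0,0,0,0],[0.577,-0.886,0,0,0,0]]'
$P '[[0.2,-0.3,0,0,0,0],[0.4,-0.6,0,0,0,0],[0.577,-0.886,0,0,0,0],[0.577,-0.886,0,0,0,0]]'
cat >> h.py <<'E'
def wray(f,T,u,v):
    """fisheye ray in world"""
    a=np.array([(u-f["cx"])/f["fx"],(v-f["cy"])/f["fy"]]);th=np.hypot(*a)
    d=np.r_[a/max(th,1e-9)*np.sin(th),np.cos(th)]
    M=T@np.array(f["tool_from_camera"]);return M[:3,3],M[:3,:3]@d
def wz(f,T,u,v,z):
    c,d=wray(f,T,u,v);return (c+d*(z-c[2])/d[2])[:2]
def wgrab(n):
    o=observe();T=np.eye(4);T[:3,:3]=o["orientation"];T[:3,3]=o["tcp_pos"]
    f=grab_frame("wrist");save(f,n+".png");pickle.dump((f,T),open(n+".pkl","wb"));return f,T
E
python3 - <<'E'
from h import *
f,T=wgrab("w1");print(T);print(f["tool_from_camera"],f["fx"],f["cx"],f["cy"])
im=f["pixels"][:,:,::-1];cv2.imwrite("pics/w1.png",np.clip(cv2.resize(im,(784,588),interpolation=cv2.INTER_CUBIC)*1.4,0,255).astype(np.uint8))
E
```

```text
t: 0.48
tcp_pos: [0.275, 0.5229, 0.2477]
orientation: [[-0.982, -0.188, -0.0], [-0.188, 0.982, -0.001], [0.0, -0.001, -1.0]]
ft_force: [0.7, -1.4, 0.2]
grip_width: 0.0855
t: 0.85
tcp_pos: [0.3327, 0.4342, 0.2479]
orientation: [[-0.983, -0.182, -0.0], [-0.182, 0.983, -0.001], [0.0, -0.001, -1.0]]
ft_force: [0.0, -0.6, -0.6]
grip_width: 0.0853
t: 1.23
tcp_pos: [0.3903, 0.3457, 0.248]
orientation: [[-0.983, -0.182, -0.0], [-0.182, 0.983, -0.0], [0.0, -0.0, -1.0]]
ft_force: [0.1, -0.3, 0.9]
grip_width: 0.0852
t: 1.6
tcp_pos: [0.4479, 0.2571, 0.248]
orientation: [[-0.983, -0.182, -0.0], [-0.182, 0.983, -0.0], [0.0, -0.0, -1.0]]
ft_force: [0.2, -0.2, -0.4]
grip_width: 0.0856
t: 1.98
tcp_pos: [0.5056, 0.1686, 0.248]
orientation: [[-0.983, -0.182, -0.0], [-0.182, 0.983, -0.0], [0.001, -0.0, -1.0]]
ft_force: [0.1, 0.3, -0.2]
grip_width: 0.0851
t: 2.35
tcp_pos: [0.5632, 0.0801, 0.2479]
orientation: [[-0.983, -0.182, -0.001], [-0.182, 0.983, -0.0], [0.001, -0.0, -1.0]]
ft_force: [-0.2, -0.5, 0.2]
grip_width: 0.0856
t: 2.85
tcp_pos: [0.621, -0.0108, 0.2476]
orientation: [[-0.984, -0.177, -0.001], [-0.177, 0.984, -0.002], [0.001, -0.002, -1.0]]
ft_force: [-0.4, -0.0, -0.3]
grip_width: 0.085
[[-9.84137708e-01 -1.77405219e-01 -6.00067015e-04  6.21043528e-01]
 [-1.77403944e-01  9.84136562e-01 -1.75152007e-03 -1.08285221e-02]
 [ 9.01276691e-04 -1.61728269e-03 -9.99998286e-01  2.47631859e-01]
 [ 0.00000000e+00  0.00000000e+00  0.00000000e+00  1.00000000e+00]]
[[ 2.89363900e-04 -9.62750171e-01 -2.70392355e-01  6.85378405e-02]
 [ 9.99999411e-01 -4.21734616e-06  1.08517854e-03 -1.11928535e-03]
 [-1.04589616e-03 -2.70392509e-01  9.62749602e-01 -1.24967455e-01]
 [ 0.00000000e+00  0.00000000e+00  0.00000000e+00  1.00000000e+00]] 325.19226210127806 281.2428567952116 211.42223776469
```

View pics/w1.png

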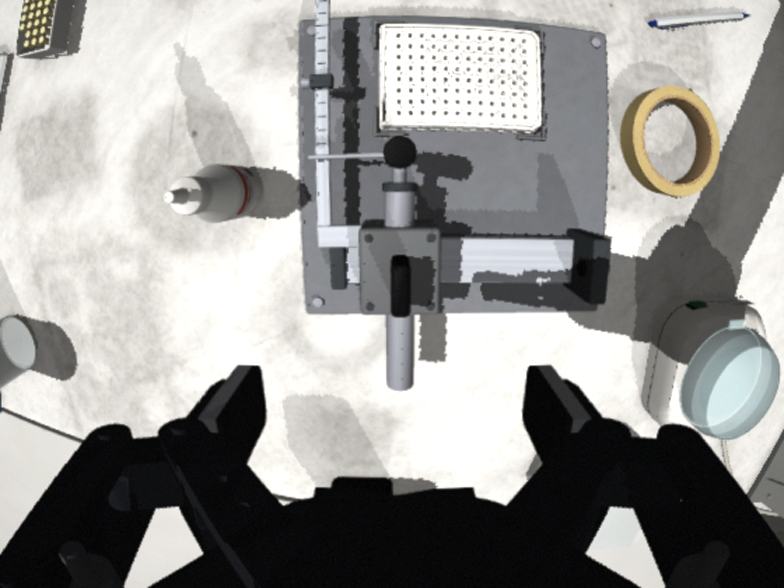

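Wrist view at 1.4x scale: the fin's top is near (400,297), knob head (400,152), clip (321,81), blade (330,157), and the stop's near edge is about (575,265).

Run:
```python
from h import *
f,T=pickle.load(open("w1.pkl","rb"));s=np.load("st.npz");R,org=s["R"],s["org"]
for n,p,z in [("fin far end",(400,316),.106),("fin side L",(392,300),.106),("fin side R",(409,300),.106),("knob",(400,152),.104),("clip",(321,81),.05),("clip near",(321,75),.05),("clip far",(321,88),.05),("blade tip",(314,157),.053),("blade root",(375,155),.053),("stop",(574,262),.068),("corner1",(607,40),.008),("corner2",(606,303),.008),("corner3",(305,312),.008)]:
    w=wz(f,T,p[0]/1.4,p[1]/1.4,z);print(n,w.round(4),"stand",(R.T@(w-org)).round(4))
```

```text
fin far end [ 0.6393 -0.0047] stand [ 0.021  -0.0497]
fin side L [ 0.63   -0.0114] stand [ 0.0107 -0.0546]
fin side R [ 0.6282 -0.0011] stand [ 0.0108 -0.0442]
knob [ 0.5418 -0.0225] stand [-0.0781 -0.0496]
clip [ 0.4975 -0.0861] stand [-0.1331 -0.1041]
clip near [ 0.4931 -0.087 ] stand [-0.1376 -0.1041]
clip far [ 0.5027 -0.0852] stand [-0.1279 -0.1041]
blade tip [ 0.5526 -0.0809] stand [-0.078  -0.1089]
blade root [ 0.5446 -0.0389] stand [-0.0783 -0.0662]
stop [0.5898 0.1142] stand [-0.006   0.0761]
corner1 [0.3981 0.1332] stand [-0.191   0.1296]
corner2 [0.6268 0.1836] stand [0.0429 0.1377]
corner3 [ 0.6817 -0.0778] stand [ 0.0495 -0.1293]
```

```bash
P="python3 -m pendant"
$P '[[0.01,0.035,-0.4,0,0,0],[0.01,0.035,-0.8,0,0,0],[0.01,0.035,-1,0,0,0]]' 0.2
$P '[[0,0,-0.3,0,0,0],[0,0,-0.52,0,0,0],[0,0,-0.52,0,0,0]]'
$P '[[0,0,0,0,0,0],[0,0,0,0,0,0],[0,0,0,0,0,0],[0,0,0,0,0,0],[0,0,0,0,0,0],[0,0,0,0,0,0]]' -1 60
```

```text
t: 3.28
tcp_pos: [0.6199, -0.0023, 0.146]
orientation: [[-0.983, -0.184, -0.004], [-0.184, 0.983, 0.001], [0.004, 0.001, -1.0]]
ft_force: [0.0, 0.3, -0.5]
grip_width: 0.0512
t: 3.65
tcp_pos: [0.6205, -0.0031, 0.0951]
orientation: [[-0.983, -0.183, -0.003], [-0.183, 0.983, 0.0], [0.003, 0.001, -1.0]]
ft_force: [-0.6, -0.2, 0.6]
grip_width: 0.0513
t: 4.4
tcp_pos: [0.6227, -0.0043, 0.098]
orientation: [[-0.983, -0.182, 0.003], [-0.182, 0.983, -0.0], [-0.003, -0.001, -1.0]]
ft_force: [0.5, -1.4, 6.2]
grip_width: 0.0111
```

```bash
P="python3 -m pendant"
$P '[[-0.037,0.197,0,0,0,0],[-0.073,0.393,0,0,0,0],[-0.11,0.59,0,0,0,0],[-0.146,0.786,0,0,0,0],[-0.164,0.885,0,0,0,0],[-0.164,0.885,0,0,0,0]]'
$P '[[-0.009,0.049,0,0,0,0],[-0.018,0.098,0,0,0,0],[-0.018,0.098,0,0,0,0]]'
```

```text
t: 5.15
tcp_pos: [0.6057, 0.0863, 0.098]
orientation: [[-0.983, -0.184, 0.002], [-0.184, 0.983, 0.002], [-0.002, 0.001, -1.0]]
ft_force: [-3.4, 1.6, 8.3]
grip_width: 0.0108
t: 5.52
tcp_pos: [0.6042, 0.0943, 0.098]
orientation: [[-0.983, -0.182, 0.002], [-0.182, 0.983, 0.0], [-0.002, -0.0, -1.0]]
ft_force: [-1.7, -1.6, 8.2]
grip_width: 0.011
```

```bash
P="python3 -m pendant"
$P '[[-0.009,0.049,0,0,0,0],[-0.009,0.049,0,0,0,0]]' | grep -E 'tcp|force'
$P '[[-0.009,0.049,0,0,0,0],[-0.009,0.049,0,0,0,0]]' | grep -E 'tcp|force'
$P '[[-0.005,0.03,0,0,0,0],[-0.005,0.03,0,0,0,0]]' | grep -E 'tcp|force'
```

```text
tcp_pos: [0.6033, 0.099, 0.098]
ft_force: [-1.1, -2.1, 8.2]
tcp_pos: [0.603, 0.101, 0.098]
ft_force: [-1.0, -7.3, 7.9]
tcp_pos: [0.6029, 0.1011, 0.098]
ft_force: [1.1, -13.5, 6.3]
```

```bash
P="python3 -m pendant"
$P '[[0,0,0,0,0,0],[0,0,0,0,0,0],[0,0,0,0,0,0],[0,0,0,0,0,0]]' 0.2
$P '[[0,-0.06,0.3,0,0,0],[0,-0.06,0.6,0,0,0],[0,-0.06,0.8,0,0,0]]'
$P '[[-0.4,-0.07,0,0,0,0],[-0.826,-0.153,0,0,0,0],[-0.826,-0.153,0,0,0,0],[-0.826,-0.153,0,0,0,0]]'
python3 - <<'E'
from h import *
f,T=wgrab("w2");print(T[:3,3])
im=f["pixels"][:,:,::-1];cv2.imwrite("pics/w2.png",np.clip(cv2.resize(im,(784,588),interpolation=cv2.INTER_CUBIC)*1.4,0,255).astype(np.uint8))
E
```

```text
t: 6.78
tcp_pos: [0.601, 0.1078, 0.0962]
orientation: [[-0.983, -0.183, -0.0], [-0.183, 0.983, 0.0], [0.0, 0.0, -1.0]]
ft_force: [0.2, -0.2, 0.4]
grip_width: 0.0509
t: 7.15
tcp_pos: [0.6015, 0.1015, 0.1777]
orientation: [[-0.983, -0.182, 0.001], [-0.182, 0.983, 0.0], [-0.002, 0.0, -1.0]]
ft_force: [0.3, 0.2, 0.4]
grip_width: 0.0511
t: 7.65
tcp_pos: [0.5193, 0.0864, 0.1768]
orientation: [[-0.983, -0.183, 0.002], [-0.183, 0.983, 0.001], [-0.002, 0.0, -1.0]]
ft_force: [-0.3, 0.8, -0.5]
grip_width: 0.0508
[0.51934757 0.08635811 0.17678691]
```

View pics/w2.png

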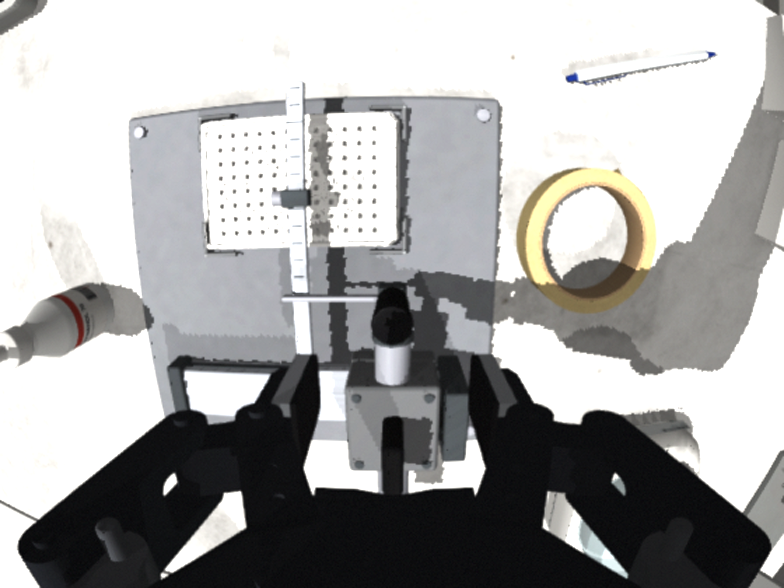

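The carriage touches the end stop at u≈440. The knob head is at (393,323), the blade at (300,299) and the clip at (295,198).

Run:
```python
from h import *
f,T=pickle.load(open("w2.pkl","rb"));s=np.load("st.npz");R,org=s["R"],s["org"]
for n,p,z in [("knob",(393,323),.104),("clip",(295,198),.05),("near",(295,190.5),.05),("far",(295,206),.05),("blade",(297,299),.053),("blade root",(370,298),.053),("fin far",(392,492),.106),("tcp",None,0)]:
    w=wz(f,T,p[0]/1.4,p[1]/1.4,z) if p else T[:2,3];print(n,w.round(4),"stand",(R.T@(w-org)).round(4))
```

```text
knob [0.5196 0.0852] stand [-0.0803  0.0603]
clip [0.476  0.0215] stand [-0.1347  0.0056]
near [0.4719 0.0208] stand [-0.1389  0.0057]
far [0.4805 0.0222] stand [-0.1302  0.0055]
blade [0.533  0.0313] stand [-0.077   0.0049]
blade root [0.5246 0.0728] stand [-0.0776  0.0473]
fin far [0.6161 0.1025] stand [0.0177 0.0599]
tcp [0.5193 0.0864] stand [-0.0804  0.0616]
```

```bash
P="python3 -m pendant"
$P '[[0,-0.01,-0.3,0,0,0],[0,-0.01,-0.6,0,0,0],[0,-0.01,-0.84,0,0,0],[0,-0.01,-0.84,0,0,0]]' 0.2
$P '[[0,0,0,0,0,0],[0,0,0,0,0,0],[0,0,0,0,0,0],[0,0,0,0,0,0],[0,0,0,0,0,0]]' -1 90
$P '[[-0.1,-0.018,0,0,0,0],[-0.2,-0.036,0,0,0,0],[-0.3,-0.055,0,0,0,0],[-0.4,-0.073,0,0,0,0],[-0.48,-0.089,0,0,0,0],[-0.48,-0.089,0,0,0,0]]'
python3 - <<'E'
from h import *
f,T=wgrab("w3");print(T[:3,3])
im=f["pixels"][:,:,::-1];cv2.imwrite("pics/w3.png",np.clip(cv2.resize(im,(784,588),interpolation=cv2.INTER_CUBIC)*1.4,0,255).astype(np.uint8))
E
```

```text
t: 8.2
tcp_pos: [0.5181, 0.0848, 0.0905]
orientation: [[-0.983, -0.182, -0.003], [-0.182, 0.983, -0.001], [0.004, -0.0, -1.0]]
ft_force: [0.0, -0.2, -0.0]
grip_width: 0.0509
t: 8.82
tcp_pos: [0.5195, 0.0852, 0.0936]
orientation: [[-0.983, -0.182, 0.003], [-0.182, 0.983, 0.001], [-0.003, 0.0, -1.0]]
ft_force: [-0.5, -0.0, 6.4]
grip_width: 0.0153
t: 9.57
tcp_pos: [0.4725, 0.0764, 0.0935]
orientation: [[-0.983, -0.182, 0.006], [-0.182, 0.983, 0.001], [-0.006, 0.0, -1.0]]
ft_force: [8.1, 0.7, 2.0]
grip_width: 0.0154
[0.47248155 0.07643818 0.09351055]
```

View pics/w3.png

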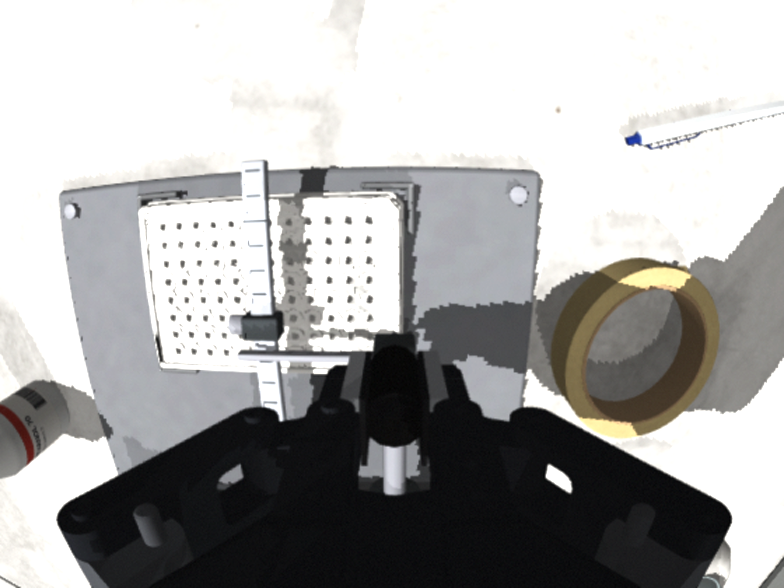

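Run:
```python
from h import *
f,T=pickle.load(open("w3.pkl","rb"))
im=f["pixels"][210:275,150:260,::-1];cv2.imwrite("pics/w3c.png",cv2.resize(im,None,fx=7,fy=7,interpolation=cv2.INTER_CUBIC))
```

```text
(no output)
```

View pics/w3c.png

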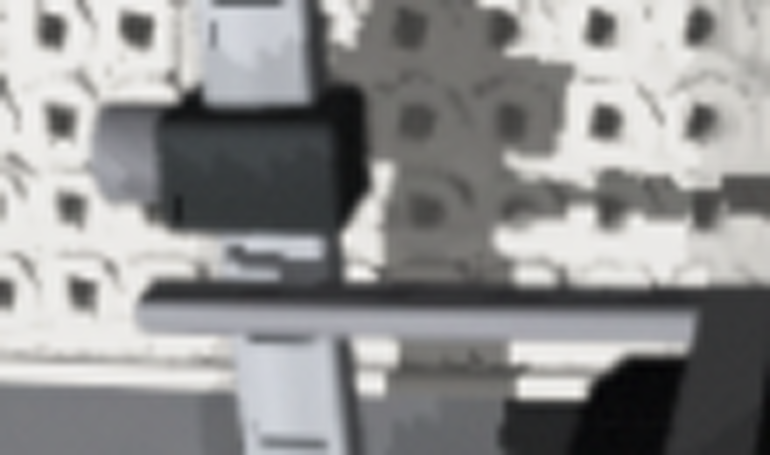

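Run:
```python
from h import *
f,T=pickle.load(open("w3.pkl","rb"));R=np.load("st.npz")["R"];org=np.load("st.npz")["org"]
X={}
for n,v,z in [("clip near",117,.05),("clip far",231,.05),("blade near bottom",283,.053),("blade top near",305,.056),("blade top far",335,.056),("blade top near@55",305,.055),("blade top far@55",335,.055)]:
    w=wz(f,T,150+245/7,210+v/7,z);X[n]=R.T@(w-org);print(n,X[n].round(4))
print("clip mid",((X["clip near"]+X["clip far"])/2)[0],"blade mid",X["blade near bottom"][0]+.0015)
```

```text
clip near [-0.1403  0.0053]
clip far [-0.1304  0.0043]
blade near bottom [-0.1271  0.0048]
blade top near [-0.1264  0.0056]
blade top far [-0.1238  0.0053]
blade top near@55 [-0.126   0.0053]
blade top far@55 [-0.1233  0.005 ]
clip mid -0.13532440748056046 blade mid -0.12555014581597226
```

```bash
P="python3 -m pendant"
$P '[[-0.05,-0.009,0,0,0,0],[-0.098,-0.018,0,0,0,0],[-0.098,-0.018,0,0,0,0],[-0.098,-0.018,0,0,0,0]]'
python3 - <<'E'
from h import *
f,T=wgrab("w4")
im=f["pixels"][215:280,150:260,::-1];cv2.imwrite("pics/w4c.png",cv2.resize(im,None,fx=7,fy=7,interpolation=cv2.INTER_CUBIC))
save(grab_frame("scene"),"s4.png")
E
```

```text
t: 10.12
tcp_pos: [0.4635, 0.0747, 0.0935]
orientation: [[-0.983, -0.182, 0.007], [-0.182, 0.983, 0.001], [-0.008, 0.0, -1.0]]
ft_force: [8.2, 1.2, 1.5]
grip_width: 0.0155
```

View pics/w4c.png

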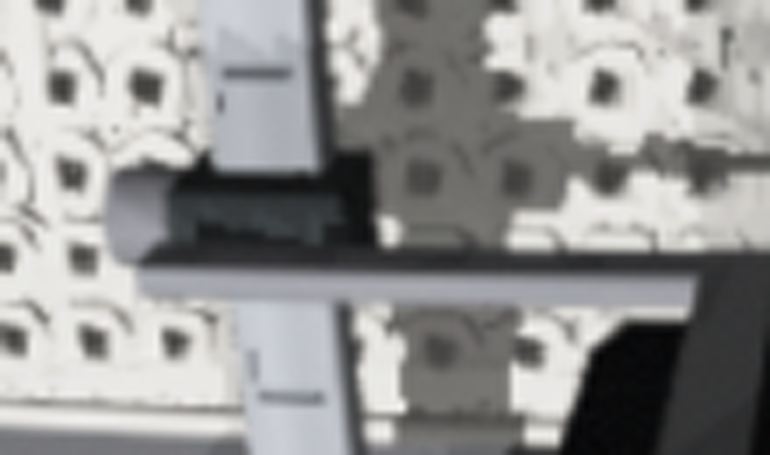

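Run:
```python
from h import *
f,T=pickle.load(open("w4.pkl","rb"));R=np.load("st.npz")["R"];org=np.load("st.npz")["org"]
for n,v,z in [("clip near",182,.05),("blade near bottom",247,.053),("blade top near",268,.056),("blade top far",300,.056)]:
    w=wz(f,T,150+245/7,215+v/7,z);print(n,(R.T@(w-org)).round(4))
c=f["pixels"][215:280,185].mean(1);print(c.round().astype(int))
```

```text
clip near [-0.1407  0.0044]
blade near bottom [-0.1362  0.0048]
blade top near [-0.1357  0.0056]
blade top far [-0.1328  0.0053]
[205 205 205 205 204 200 190 184 180 148 104 148 180 184 185 184 185 184
 186 187 186 187 187 179 108  37  22  31  48  57  58  59  50  32  34  44
  48  59 103 154 170 169 168 197 205 204 204 203 203 196 175 174 177 180
 189 198 196 196 191 192 195 200 181 162 141]
```

```bash
P="python3 -m pendant"
$P '[[-0.01,-0.002,0,0,0,0],[-0.01,-0.002,0,0,0,0],[-0.01,-0.002,0,0,0,0],[-0.01,-0.002,0,0,0,0]]'
python3 - <<'E'
from h import *
f,T=wgrab("w5")
a=cv2.resize(f["pixels"][215:280,150:260,::-1],(770,455),interpolation=cv2.INTER_CUBIC);cv2.imwrite("pics/w5c.png",a)
g=grab_frame("top");cv2.imwrite("pics/top5.png",np.clip(cv2.resize(g["pixels"][135:305,115:365,::-1],None,fx=3.1,fy=3.1,interpolation=cv2.INTER_CUBIC)*1.5,0,255).astype(np.uint8))
E
```

```text
t: 10.72
tcp_pos: [0.4627, 0.0746, 0.0935]
orientation: [[-0.983, -0.182, 0.008], [-0.182, 0.983, 0.001], [-0.008, 0.0, -1.0]]
ft_force: [7.7, 1.0, 1.7]
grip_width: 0.0154
```

View pics/w5c.png

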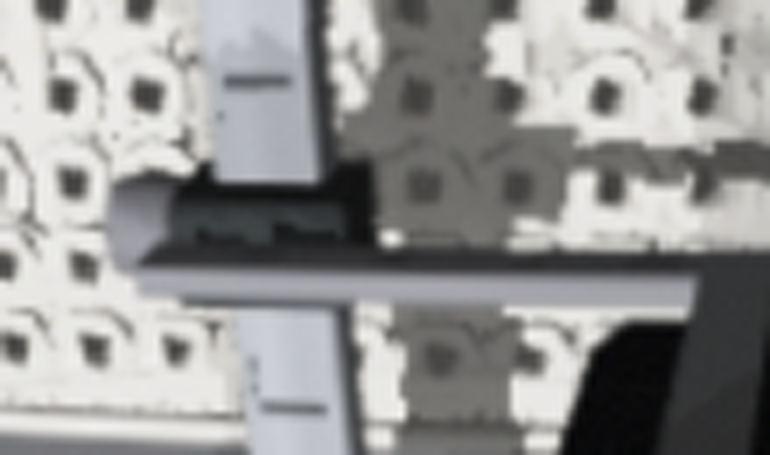

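View pics/top5.png

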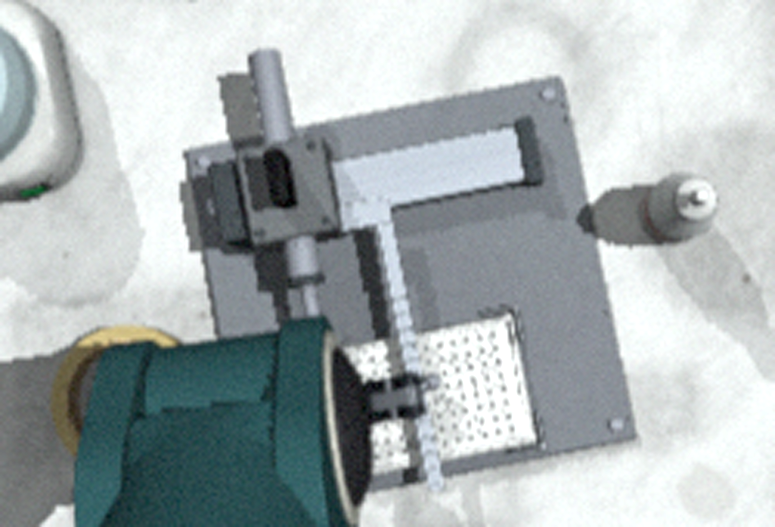

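Run:
```python
from h import *
f,T=pickle.load(open("w5.pkl","rb"));R=np.load("st.npz")["R"];org=np.load("st.npz")["org"]
for n,v,z in [("clip near",191,.05),("blade near bottom",249,.053),("blade top near",273,.056),("blade top far",303,.056)]:
    w=wz(f,T,150+245/7,215+v/7,z);print(n,(R.T@(w-org)).round(4))
print(observe()["joint_velocities"])
```

```text
clip near [-0.1407  0.0043]
blade near bottom [-0.1369  0.0048]
blade top near [-0.1361  0.0056]
blade top far [-0.1334  0.0053]
[ 1.06571708e-03  1.27179622e-04 -1.48654767e-05  1.06061136e-03
  7.26885088e-04 -4.44431035e-04 -1.16759880e-04]
```

```bash
python3 -c "
from plant import *
print(job_done());o=observe();print(o['t'],o['tcp_pos'],o['grip_width'])"
```

```text
the job is handed in; nothing more can be done
None
the job is handed in; nothing more can be done
```

The carriage is against the tall end stop and the rod is pulled out to the length mark. I handed the job in at about 11 s, with the gripper still closed on the knob. The hand-in reports no verdict.

- **Carriage:** I gripped the fin and slid the carriage left about 107 mm with the rod still drawn in, until motion stopped and the force rose to about 13 N. The wrist view after that and the last top view both show it resting against the stop.
- **Rod:** I gripped the knob at 90 N and pulled it out about 58 mm; the wrist force was about 8 N.
- **Blade position:** In the last close-up the blade's middle is at stand x = -135.3 mm measured from its underside, and -134.8 mm from its top. The clip's middle is at about -135.5 mm, so they agree within about 0.2–0.7 mm. The pull distance, 57.8 mm of tool travel against 57.4 mm measured between blade and clip beforehand, agrees to 0.4 mm.
- **Other readings:** The opening read 15.4 mm on the 18 mm knob, but the grip held with no slip seen. My early camera estimates of the stop's near face (76 and 84 mm) did not match its nominal 91 mm, so I relied on contact force instead.
- **Bystanders:** The plate, tape roll and bottle look undisturbed in the last top view, though the arm hides part of the plate and tape roll.

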